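Refill the lidded ferrule box at the riveting bench

TASK

Pour all eight brass ferrules from the red scoop into the green parts box, then stand the empty scoop upright on the bench again and shut the box's yellow lid fully down, flat on the rim. Press the lid home gently, without forcing it or banging the box, and leave the tape, bottle, pliers and hammer where they are.

Things in the scene. Friction and masses are not known exactly. Their poses are not given: they have to be found in the camera images.
- hopper: green steel parts box, fixed to the bench, open at the top, 170 x 170 mm outside, 100 mm tall, walls and floor 5 mm. Origin: centre of its underside on the bench; z up. The lid is hinged along the rim on its +x side, which faces the robot's left, roughly.
- hopper_in (a point): centre of the parts box's inner floor, 5 mm above the bench (same axes as the box)
- lid (a joint): opening angle of the yellow lid, rad: 0 = fully shut and flat on the rim, 1.57 = upright, 1.95 = as far back as it goes. The hinge has friction of about 0.5 N m: the lid stays where it is left.
- lid_hinge (a point): middle of the lid's hinge line, 100.5 mm above the bench, on the box's +x rim; axes turn with the lid, y lies along the hinge. The lid is a 172 x 172 mm plate 6 mm thick that runs from here towards -x of these axes (shut: over the box), outer face at +z 6 mm.
- lid_tab (a point): centre of the outer face of the black tab (70 mm wide, 24 mm long, 6 mm thick) in the middle of the lid's free edge, 182 mm from the hinge line; when the lid is shut it overhangs the box's front wall by 9 to 24 mm. z: outward normal of the lid.
- cup: red plastic scoop cup, about 130 g empty, base 64 mm and rim 92 mm across, 66 mm tall, wall 4 mm, inner floor 5 mm up, with a straight round black handle 16 mm thick that sticks out level along the cup's -x from 45 to 155 mm from the cup's axis, its centreline 50 mm above the bench. Origin: centre of the cup's underside; z up through the mouth.
- cup_grip (a point): a point on the centreline of the scoop's handle, 97 mm from the cup's axis and 50 mm above its underside
- cup_rim (a point): centre of the scoop's mouth, 66 mm above its underside
- ferrule0: brass ferrule, a chunky cylinder 20 mm across and 18 mm long, about 18 g, starts in the red scoop; origin: centre of one end face, z along its axis
- ferrule1: brass ferrule, a chunky cylinder 20 mm across and 18 mm long, about 18 g, starts in the red scoop; origin: centre of one end face, z along its axis
- ferrule2: brass ferrule, a chunky cylinder 20 mm across and 18 mm long, about 18 g, starts in the red scoop; origin: centre of one end face, z along its axis
- ferrule3: brass ferrule, a chunky cylinder 20 mm across and 18 mm long, about 18 g, starts in the red scoop; origin: centre of one end face, z along its axis
- ferrule4: brass ferrule, a chunky cylinder 20 mm across and 18 mm long, about 18 g, starts in the red scoop; origin: centre of one end face, z along its axis
- ferrule5: brass ferrule, a chunky cylinder 20 mm across and 18 mm long, about 18 g, starts in the red scoop; origin: centre of one end face, z along its axis
- ferrule6: brass ferrule, a chunky cylinder 20 mm across and 18 mm long, about 18 g, starts in the red scoop; origin: centre of one end face, z along its axis
- ferrule7: brass ferrule, a chunky cylinder 20 mm across and 18 mm long, about 18 g, starts in the red scoop; origin: centre of one end face, z along its axis
- tape: roll of pale tape lying flat, 96 mm across, 40 mm tall; bystander, origin: centre of its underside
- water: clear water bottle, 66 mm across, 200 mm tall; bystander, origin: centre of its underside
- pliers: pliers with blue handles lying on the bench, about 150 mm long; bystander, origin: on the bench under the middle of its length
- mallet: hammer lying on the bench; bystander, origin: on the bench under its middle

How it is judged:
By the outcome, as a careful person would: the job done as asked, in the order asked, and still so for the second after the job is handed in, with the robot touching nothing.
It also fails if it takes over 72 s, if anything falls off the work surface, if the arm or the gripper's body presses on something with over 40 N, if the wrist force passes 120 N, or if a joint passes its speed limit or range.

ROBOT

A 7-joint arm with a two-finger parallel gripper is mounted at the origin on the work surface. World frame = base frame: x ahead of the robot, y to its left, z up, the work surface at z = 0. Lengths are in m, angles in rad, forces in N, time in s.
With the tool pointing down it reaches from about 0.4 to 0.925 m from the base axis. Payload 5.6 kg.
Tool frame: the origin (TCP) lies at the very end of the fingers, on their centre line; the grasp point (between the pads) lies 19 mm behind it (manip.hold_point_z is the distance from the TCP to the grasp point, in m); z points along the fingers, y is the line along which they close (so a half turn about z gives the same grasp; the last joint's range is limited). The gripper opens to 85 mm and grips with 20 to 120 N. Pads are 22 mm wide; open, the fingers measure 114 mm over their backs; the gripper's body (76 mm by 85 mm) begins 54 mm behind the grasp point. The pads swing forward as they close: fully open they stand 13 mm farther back than shut.
Start: joints at [-1.364, 0.468, -0.012, 1.603, 0.006, 1.071, -0.056], TCP at [0.161, 0.63, 0.231] pointing down, gripper open.
Joint ranges: [-2.53, 2.53], [-0.31, 2.02], [-1.57, 1.55], [0.28, 2.44], [-1.29, 4.43], [0.15, 1.84], [-2.92, 2.92]. Speed limits (rad/s): [2.57, 2.57, 3.14, 3.14, 3.14, 3.14, 3.14].

INTERFACE

Orientations are given as a 3x3 rotation matrix whose columns are the frame's x, y, z axes.
In Python, from rig import manip gives the robot as it stands. Calls block until the motion is done:
- manip.goto(position, orientation): joint-space move of the TCP to a pose.
- manip.servo_line(position, attitude=None, rate=0.15, max_force=None): straight line of the TCP; attitude=None keeps the orientation; rate is the mean speed in m/s. With max_force (N) it stops when the force on the tool has changed by that much, and returns True; else False.
- manip.set_joints(angles): joint-space move.
- manip.ungrasp() and manip.gripper_close(f_grip=None): open the fingers fully, or close them until they stop; f_grip is the grip in N (None keeps the last).
- manip.dwell(seconds).
- manip.ik(position, orientation): joint angles nearest the present ones, or None.
- manip.read_state(): the state.
- manip.read_camera(name): name is "scene" or "side" or "wrist"; returns the picture (480x640x3 uint8, red, green, blue); there is no depth.
- manip.get_calibration(name): a dict with "camera_matrix" (3x3 intrinsics, pixels), "rvec" (rotation vector, rad) and "tvec" (3), from world to camera coordinates, as OpenCV has them; the wrist camera has in their place "tool_from_camera" (4x4, takes a point from camera to tool coordinates, whose origin is the TCP and whose axes are the flange's). Camera axes: x right, y down, z forward; pixel columns grow to the right and rows downward; lengths in m; the calibration is good to about 2 mm. A picture is of the moment at which its call begins: read the wrist's pose just before it. get_calibration takes no time and is no camera call.
A pose or a line that the arm cannot do raises manip.MotionError and nothing moves.
- manip.job_done(): hands the job in; it is judged then, once.
The state is a dict: "clock": time; "qpos": joint angles; "joint_velocities": joint speeds; "tau": joint torques, N m; "tool_pos": TCP position; "tcp_rot": TCP orientation; "contact_force": force on the tool from outside, world axes, zero at the start; "ft_torque": the same for the moment, N m; "opening": finger opening in m; "gripper_force": force on a finger pad.
Only numpy, scipy, OpenCV 4.12 (cv2) and the standard library are available. Lean on these libraries where they do the work, as an engineer would, in place of code of your own. Each camera call takes 0.05 s, during which the arm holds its last target. There are 200 camera calls.

## Working session

There is one attempt and no reset: what is moved stays moved. The work goes in short steps, each a Python script; the robot and the scene stay as the last script left them, time stands still between calls to the robot, and variables do not carry over. Pictures are saved under pics/ and viewed, at most 14 in all, crops included, and the job is handed in when it is done.

```bash
mkdir -p pics; python3 - <<'E'
from rig import manip
import cv2,numpy as np
for n in ["scene","side"]:
    cv2.imwrite(f"pics/{n}0.png",manip.read_camera(n)[:,:,::-1])
for n in ["scene","side","wrist"]:
    print(n,manip.get_calibration(n))
s=manip.read_state();print(s["clock"],s["tool_pos"],s["tcp_rot"],s["contact_force"],manip.hold_point_z)
E
```

```text
scene {'camera_matrix': array([[502.72040168,   0.        , 327.9598565 ],
       [  0.        , 502.72040168, 236.85930306],
       [  0.        ,   0.        ,   1.        ]]), 'rvec': array([ 2.22243356,  1.2479939 , -0.40732979]), 'tvec': array([-0.30447905, -0.38207169,  1.47619007])}
side {'camera_matrix': array([[442.88286306,   0.        , 317.4901965 ],
       [  0.        , 442.88286306, 237.02566876],
       [  0.        ,   0.        ,   1.        ]]), 'rvec': array([ 2.38461101, -0.19097777,  0.08982442]), 'tvec': array([-0.62244182,  0.12044606,  0.97388479])}
wrist {'camera_matrix': array([[401.14754929,   0.        , 319.76416235],
       [  0.        , 401.14754929, 238.10231133],
       [  0.        ,   0.        ,   1.        ]]), 'tool_from_camera': array([[-3.73940137e-04, -9.63190779e-01, -2.68818495e-01,
         6.84378275e-02],
       [ 9.99999810e-01, -2.28387090e-04, -5.72727433e-04,
        -3.89740661e-04],
       [ 4.90251108e-04, -2.68818659e-01,  9.63190681e-01,
        -1.42720747e-01],
       [ 0.00000000e+00,  0.00000000e+00,  0.00000000e+00,
         1.00000000e+00]])}
0.1 [0.16061239 0.62932397 0.23042889] [[-9.68958436e-01  2.47223540e-01 -2.63975893e-04]
 [ 2.47223645e-01  9.68957157e-01 -1.58046429e-03]
 [-1.34946647e-04 -1.59666529e-03 -9.99998716e-01]] [-0.85300425 -0.52267673 -0.99445949] 0.0187
```

View pics/scene0.png

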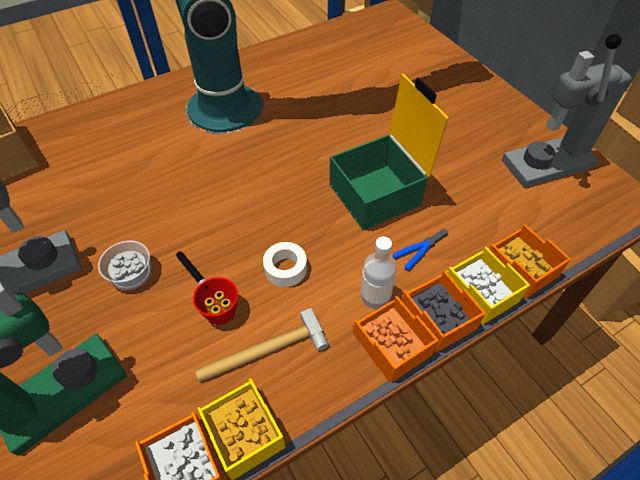

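View pics/side0.png

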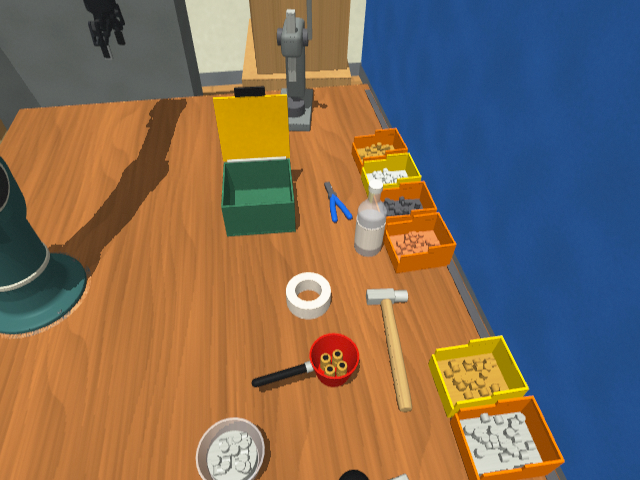

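The scene view shows the scoop at about (216,300) with its handle end at (181,255), the box at about (378,180) with its lid roughly upright, the tape at (285,263) and the bottle at (379,275). The side view shows the scoop at (334,360), its handle end at (255,384), and the box at (258,195). I'll enlarge both for exact pixels.

```bash
python3 - <<'E'
import cv2,numpy as np
a=cv2.imread("pics/scene0.png");b=cv2.imread("pics/side0.png")
def crop(im,x,y,w,h,k):
    c=cv2.resize(im[y:y+h,x:x+w],None,fx=k,fy=k,interpolation=cv2.INTER_CUBIC)
    for i in range(0,w,20): cv2.line(c,(i*k,0),(i*k,5),(255,255,255),1); cv2.putText(c,str(x+i),(i*k,15),0,.35,(255,255,255),1)
    for j in range(0,h,20): cv2.line(c,(0,j*k),(5,j*k),(255,255,255),1); cv2.putText(c,str(y+j),(6,j*k+4),0,.35,(255,255,255),1)
    return c
top=np.hstack([crop(a,320,65,133,165,3),crop(b,200,80,133,165,3)])
cv2.imwrite("pics/box.png",top)
cv2.imwrite("pics/cup.png",np.hstack([crop(a,165,240,100,100,4),crop(b,246,315,100+20,100,4)[:, :400]]) )
E
```

```text
(no output)
```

View pics/box.png

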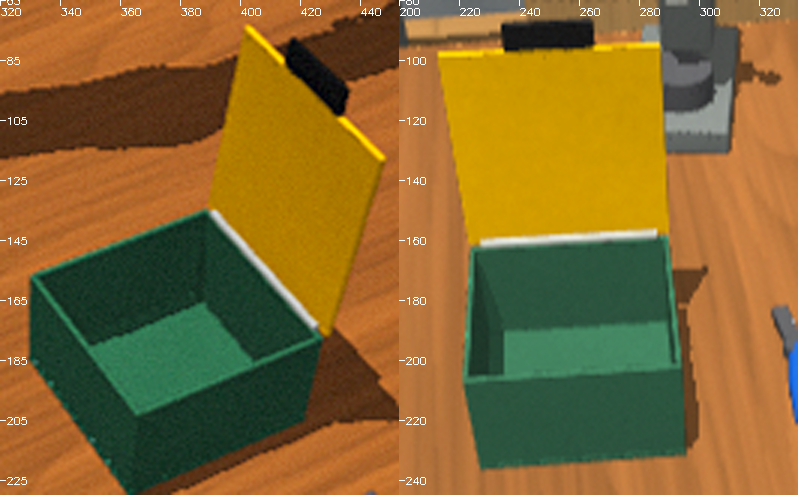

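View pics/cup.png

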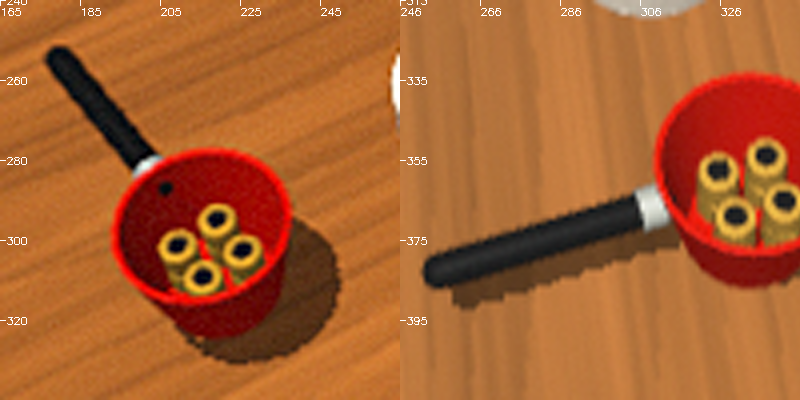

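The box crop gives the rim corners: scene (330.7,157), (365,202.7), (427.3,178.3), (389.3,135.3), and side (222,206.7), (293.7,202.3), (289,159.3), (224,161.7). The cup crop puts the rim centre at scene (215.5,296.8) / side (334,356), and the handle tip at (180,255) / (255,382.5). Next I triangulate these.

```bash
cat > h.py <<'E'
from rig import manip
import cv2,numpy as np
def P(n):
    c=manip.get_calibration(n);return c["camera_matrix"]@np.c_[cv2.Rodrigues(c["rvec"])[0],c["tvec"]]
def tri(a,b):
    X=cv2.triangulatePoints(P("scene"),P("side"),np.float64(a),np.float64(b))[:,0];X=X[:3]/X[3]
    e=[np.linalg.norm((lambda p:p[:2]/p[2])(P(n)@np.r_[X,1])-q) for n,q in(("scene",a),("side",b))]
    return X,np.round(e,1)
E
python3 - <<'E'
from h import *
np.set_printoptions(precision=4,suppress=True)
for n,a,b in [("A",(330.7,157),(222,206.7)),("B",(365,202.7),(293.7,202.3)),("C",(427.3,178.3),(289,159.3)),("D",(389.3,135.3),(224,161.7)),
("lidD",(402.7,74.3),(212.7,97.3)),("lidC",(448,117.3),(286.7,94.3)),("rim",(215.5,296.8),(334,356)),("tip",(180,255),(255,382.5)),("joint",(202.5,281.8),(308,366.8)),
("tape",(285,263),(309,295)),("water",(384,243),(376,185))]:
    print(n,*tri(a,b))
E
```

```text
A [0.424  0.1047 0.0978] [0.2 0.3]
B [0.5891 0.093  0.0996] [0.1 0.1]
C [0.5987 0.2632 0.0949] [0.3 0.3]
D [0.4328 0.2728 0.0974] [0.7 0.9]
lidD [0.4317 0.2884 0.2699] [0.7 0.9]
lidC [0.6014 0.2787 0.271 ] [0.1 0.1]
rim [ 0.6138 -0.2877  0.0605] [0.3 0.4]
tip [ 0.4675 -0.3097  0.0468] [0.5 0.8]
joint [ 0.5634 -0.2967  0.0544] [0.3 0.4]
tape [ 0.5923 -0.1182  0.0234] [0.3 0.4]
water [0.7559 0.0155 0.1964] [0.1 0.2]
```

```bash
cat >> h.py <<'E'
from scipy.spatial.transform import Rotation as Ro
R=lambda ax,d:Ro.from_euler(ax,d,degrees=True).as_matrix()
HZ=0.0187
CUP=np.array([.6142,-.2875,0.]); CY=8.6
BOX=np.array([.511,.184,0.]); BY=86.7
GRIP=np.array([-.097,0,.05])
def tool_in_cup(lean,roll,s):  # tool z from down, leaning forward (cup +x) by lean, then rolled about the handle
    M=np.c_[[np.cos(np.radians(lean)),0,np.sin(np.radians(lean))],[0,-1,0],[np.sin(np.radians(lean)),0,-np.cos(np.radians(lean))]]
    return R('x',roll)@M@R('z',180*s)
def tcp(Rc,pc,T):  # cup pose -> TCP pose
    O=Rc@T; return pc+Rc@GRIP+O[:,2]*HZ,O
def cup_pour(yaw,roll,pitch,rim):
    Rc=R('z',yaw)@R('y',pitch)@R('x',roll); return Rc,rim-Rc@[0,0,.066]
E
python3 - <<'E'
from h import *
import time
t=time.time();out=[];n=0
for s in (0,1):
 for lean in (0,20,35,50,65):
  for r0 in (-25,0,25):
   T=tool_in_cup(lean,r0,s)
   g=manip.ik(*tcp(R('z',CY),CUP,T))
   if g is None: continue
   g=np.array(g)
   for roll in (-120,120):
    for pitch in (0,20):
     for yaw in (-40,-10,20,50,80):
      Rc,pc=cup_pour(yaw,roll,pitch,BOX+[0,0,.175])
      q=manip.ik(*tcp(Rc,pc,T))
      if q is not None: out.append((np.abs(np.array(q)-g).max(),s,lean,r0,roll,pitch,yaw,np.round(q,2)))
out.sort(key=lambda o:o[0])
print(time.time()-t,len(out))
for o in out[:25]:print(o)
E
```

```text
11.001496315002441 384
(np.float64(0.8159295235395712), 1, 0, 25, 120, 20, 50, array([ 0.78,  1.65, -0.91,  1.78, -0.8 ,  1.69,  1.88]))
(np.float64(0.9181258173418085), 1, 20, 25, 120, 20, 50, array([ 0.84,  1.43, -0.75,  1.96, -0.99,  1.52,  1.99]))
(np.float64(0.9293530698027689), 0, 35, 25, 120, 0, 20, array([ 0.87,  1.68, -0.7 ,  2.19, -1.29,  1.42, -0.23]))
(np.float64(0.93812436811628), 1, 0, 25, 120, 0, 20, array([ 0.77,  1.79, -0.92,  1.81, -0.77,  1.62,  2.57]))
(np.float64(0.9850810564656889), 1, 0, 0, 120, 20, 20, array([ 0.54,  1.17, -0.47,  2.01, -1.13,  1.68,  2.54]))
(np.float64(1.0354002407326708), 1, 20, 25, 120, 0, 50, array([ 0.75,  1.62, -0.78,  1.79, -0.86,  1.74,  2.18]))
(np.float64(1.0401487119736101), 0, 35, 25, 120, 0, 50, array([ 0.6 ,  1.38, -0.46,  1.95, -1.15,  1.83, -0.75]))
(np.float64(1.0519367715498784), 1, 20, 25, 120, 0, 20, array([ 1.03,  1.92, -0.94,  2.02, -0.85,  1.25,  2.56]))
(np.float64(1.0686476516662182), 1, 20, 25, 120, 20, 80, array([ 0.74,  1.52, -0.91,  1.61, -0.7 ,  1.78,  1.43]))
(np.float64(1.0734510736061438), 1, 0, 25, 120, 0, 50
[... 1060 characters left out ...]
28,  1.64, -0.74]))
(np.float64(1.183609070104737), 1, 20, 0, 120, 20, 20, array([ 1.06,  1.39, -0.92,  2.21, -1.07,  0.97,  2.4 ]))
(np.float64(1.1945318748235803), 0, 20, 0, 120, 0, 50, array([ 0.68,  1.35, -0.68,  1.75, -0.75,  1.71, -0.8 ]))
(np.float64(1.1982076607306418), 0, 20, 0, 120, 20, 50, array([ 0.56,  1.09, -0.46,  1.87, -0.95,  1.71, -0.97]))
(np.float64(1.2213573413215648), 1, 0, 25, 120, 20, 80, array([ 0.77,  1.99, -1.36,  1.5 , -0.45,  1.81,  1.06]))
(np.float64(1.2578558584543886), 1, 20, 0, 120, 0, 20, array([ 1.24,  1.91, -1.15,  2.07, -0.39,  0.87,  2.17]))
(np.float64(1.275035371810403), 0, 35, 25, 120, 20, 50, array([ 0.68,  1.15, -0.46,  2.12, -1.27,  1.6 , -0.98]))
```

```bash
python3 - <<'E'
from h import *
out=[]
def low(O,h): # lowest of fingers and body
    pts=[[x,y,z] for x in(-.011,.011) for y in (-.057,.057) for z in (HZ,)]+[[x,y,-.054] for x in(-.043,.043) for y in (-.043,.043)]+[[x,y,-.18] for x in(-.05,.05) for y in (-.05,.05)]
    return (h+(O@np.array(pts).T).T)[:,2].min()
for s in (0,1):
 for lean in (15,30,45,60):
  for r0 in (-35,-20,0):
   T=tool_in_cup(lean,r0,s);p,O=tcp(R('z',CY),CUP,T)
   lo=low(O,p-O[:,2]*HZ)
   if lo<.004: continue
   g=manip.ik(p,O)
   if g is None: continue
   g=np.array(g)
   for roll in (-115,115):
    for pitch in (0,20):
     for yaw in (-50,-25,0,25,50,75):
      Rc,pc=cup_pour(yaw,roll,pitch,BOX+[0,0,.185])
      p,O=tcp(Rc,pc,T); l2=low(O,p-O[:,2]*HZ)
      if l2<.07: continue
      q=manip.ik(p,O)
      if q is None: continue
      # midway, rolled half
      m=manip.ik(*tcp(R('z',(yaw+CY)/2)@R('x',roll/2),np.array([.55,-.05,.25]),T))
      m=None if m is None else np.array(m)
      d=np.abs(np.array(q)-g).max()
      out.append((round(d,2),None if m is None else round(max(np.abs(m-g).max(),np.abs(m-q).max()),2),s,lean,r0,roll,pitch,yaw,round(lo,3),round(l2,3),np.round(O[:,2],2)))
out.sort(key=lambda o:o[0])
print(len(out))
for o in out[:24]:print(*o)
E
```

```text
163
1.0 1.53 1 15 0 115 20 25 0.029 0.107 [-0.02  0.96  0.3 ]
1.11 1.05 0 15 0 115 20 25 0.029 0.107 [-0.02  0.96  0.3 ]
1.22 1.96 1 15 0 115 20 0 0.029 0.107 [0.38 0.88 0.3 ]
1.27 1.18 1 15 0 115 20 50 0.029 0.107 [-0.42  0.86  0.3 ]
1.33 1.03 0 15 0 115 20 50 0.029 0.107 [-0.42  0.86  0.3 ]
1.39 2.04 1 15 -20 115 0 0 0.011 0.126 [0.26 0.96 0.08]
1.47 1.32 1 15 0 115 20 75 0.029 0.107 [-0.75  0.6   0.3 ]
1.47 None 1 60 0 -115 0 75 0.031 0.09 [0.66 0.72 0.21]
1.59 None 0 60 -20 -115 20 75 0.013 0.147 [0.58 0.81 0.04]
1.67 1.94 1 30 0 115 0 25 0.028 0.07 [0.12 0.92 0.37]
1.69 2.06 0 30 0 115 0 75 0.028 0.07 [-0.63  0.69  0.37]
1.69 1.51 1 30 0 115 0 75 0.028 0.07 [-0.63  0.69  0.37]
1.79 None 0 45 -20 -115 20 75 0.011 0.115 [0.7  0.68 0.23]
1.81 1.83 1 15 -20 115 0 25 0.011 0.126 [-0.17  0.98  0.08]
1.82 2.06 0 30 0 115 20 75 0.028 0.126 [-0.6   0.78  0.17]
1.82 1.51 1 30 0 115 20 75 0.028 0.126 [-0.6   0.78  0.17]
1.91 2.33 0 15 -20 115 20 0 0.011 0.162 [ 0.27  0.96 -0.01]
1.91 2.04 1 15 -20 115 20 0 0.011 0.162 [ 0.27  0.96 -0.01]
2.0 1.29 0 15 0 115 20 75 0.029 0.107 [-0.75  0.6   0.3 ]
2.0 2.05 1 30 0 115 0 50 0.028 0.07 [-0.28  0.89  0.37]
2.01 1.58 1 15 -20 115 20 50 0.011 0.162 [-0.56  0.83 -0.01]
2.02 1.87 0 15 0 115 20 0 0.029 0.107 [0.38 0.88 0.3 ]
2.05 2.68 0 15 0 -115 20 -25 0.029 0.107 [-0.02 -0.96  0.3 ]
2.07 None 1 60 -20 -115 20 75 0.013 0.147 [0.58 0.81 0.04]
```

```bash
cat >> h.py <<'E'
T=tool_in_cup(15,0,0)
def st(*k):
    s=manip.read_state();print(round(s["clock"],2),np.round(s["tool_pos"],4),np.round(s["contact_force"],1),"op",round(s["opening"],4),np.round(s["qpos"],2),flush=True)
E
python3 - <<'E'
from h import *
s=manip.read_state()
p,O=tcp(R('z',CY),CUP,T)
manip.servo_line(s["tool_pos"]+[0,0,.22],rate=.3);st()
manip.goto(p+[0,0,.4],O);st()
manip.servo_line(p-O[:,2]*.12,rate=.3);st()
s=manip.read_state()
im=manip.read_camera("wrist")[:,:,::-1].copy()
c=manip.get_calibration("wrist");E=np.eye(4);E[:3,:3]=s["tcp_rot"];E[:3,3]=s["tool_pos"]
W=np.linalg.inv(E@c["tool_from_camera"])[:3]
for X in ([-.155,0,.05],[-.097,0,.05],[-.045,0,.05],[0,0,.066]):
    u=c["camera_matrix"]@W@np.r_[CUP+R('z',CY)@X,1];u=u[:2]/u[2];print(np.round(u,1))
    cv2.drawMarker(im,tuple(int(v) for v in u.round()),(255,0,255),0,10,1)
cv2.imwrite("pics/w1.png",im)
E
```

```text
0.98 [0.1604 0.6287 0.4484] [0.1 0.6 0.1] op 0.0854 [-1.37  0.35 -0.    1.29  0.    1.5  -0.05]
4.46 [ 0.5236 -0.3005  0.4318] [-0.2  1.2  0.3] op 0.0857 [-0.38  0.21  1.12  1.66 -0.41  1.24 -0.6 ]
5.56 [ 0.4931 -0.3066  0.149 ] [-0.8  0.2 -0.7] op 0.0856 [-0.08  0.49  0.86  2.04 -0.85  0.77 -0.11]
[317.8 329.7]
[317.8 238.5]
[317.7 156.3]
[317.6  75. ]
```

View pics/w1.png

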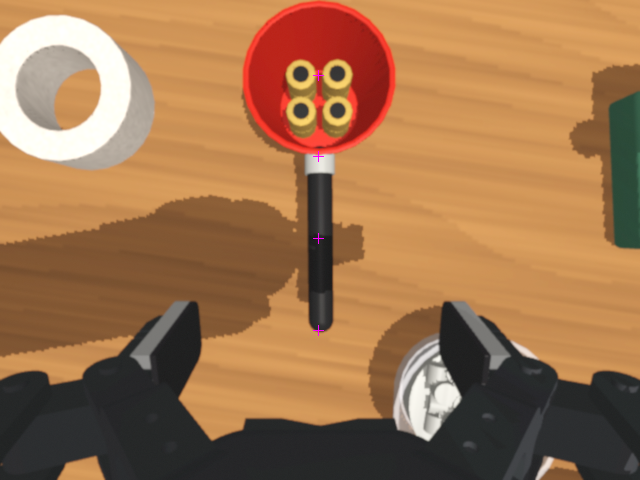

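Wrist view: the predicted handle and rim points land on the handle (318,157–330) and the rim centre (319,77), so the estimate holds to within about 2 mm. A grey bowl sits near the right finger at (470,410), so I'll check its clearance before descending.

```bash
python3 - <<'E'
from h import *
for a,b in [((126,262),(231,452)),((152,262),(238,420))]: print(*tri(a,b))
p,O=tcp(R('z',CY),CUP,T)
h=p-O[:,2]*HZ
bowl=tri((126,262),(231,452))[0]
for y in(-.057,.057):
    for z in (-.013+HZ,-.054): 
        q=h+O@[0,y,z];print(q,"dist bowl",np.linalg.norm(q[:2]-bowl[:2]))
E
```

```text
[ 0.42052784 -0.41745108  0.04141981] [0.2 0.3]
[ 0.43495529 -0.36630737  0.02627039] [1.8 3.1]
[ 0.5112258  -0.24542521  0.04449422] dist bowl 0.19447113173363717
[ 0.49594803 -0.24773575  0.10215999] dist bowl 0.18571886910420615
[ 0.52827283 -0.35814344  0.04449422] dist bowl 0.12298934777198633
[ 0.51299506 -0.36045398  0.10215999] dist bowl 0.10862254337365787
```

```bash
python3 - <<'E'
from h import *
p,O=tcp(R('z',CY),CUP,T)
print(manip.servo_line(p,rate=.12,max_force=12));st()
manip.gripper_close(f_grip=90);st()
manip.servo_line(p+[0,0,.2],rate=.15);st()
cv2.imwrite("pics/lift.png",np.hstack([manip.read_camera("wrist")[0:360,100:500,::-1],manip.read_camera("side")[120:480,150:550,::-1]]))
# plan check of way to pour
Rc0=R('z',CY);Rc1,pc1=cup_pour(25,115,20,BOX+[0,0,.185])
for f in np.linspace(0,1,9):
    yaw=CY+(25-CY)*f; Rc,pc=cup_pour(yaw,max(0,(f-.5)*2)*115,max(0,(f-.5)*2)*20,np.array([0,0,.066])*0)
    rim=(1-f)*(CUP+[0,0,.266])+f*(BOX+[0,0,.185]); print(round(f,2),(lambda q:None if q is None else np.round(q,2))(manip.ik(*tcp(Rc,rim+pc,T))))
E
```

```text
False
6.76 [ 0.5233 -0.3017  0.0326] [0.1 0.2 0.1] op 0.0852 [ 0.05  0.69  0.65  2.02 -1.12  0.63  0.09]
7.42 [ 0.523  -0.3014  0.0321] [-1.3  0.2  2.8] op 0.0131 [ 0.05  0.69  0.65  2.02 -1.12  0.63  0.09]
8.91 [ 0.5225 -0.3009  0.2309] [-1.   0.7 -3. ] op 0.0135 [-0.2   0.41  0.97  1.92 -0.69  0.91 -0.31]
0.0 [-0.21  0.41  0.97  1.92 -0.69  0.91 -0.31]
0.12 [-0.33  0.34  0.99  2.02 -0.65  0.84 -0.36]
0.25 [-0.46  0.28  1.01  2.11 -0.61  0.77 -0.43]
0.38 [-0.61  0.22  1.02  2.19 -0.55  0.7  -0.53]
0.5 [-0.76  0.17  1.03  2.25 -0.49  0.63 -0.64]
0.62 [-0.42  0.37  0.84  2.13 -0.84  1.17 -0.41]
0.75 [-0.22  0.59  0.7   2.07 -1.03  1.6  -0.37]
0.88 [ 0.13  0.73  0.21  2.07 -1.14  1.72 -0.5 ]
1.0 [ 0.41  0.97 -0.23  2.13 -1.29  1.7  -0.58]
```

View pics/lift.png

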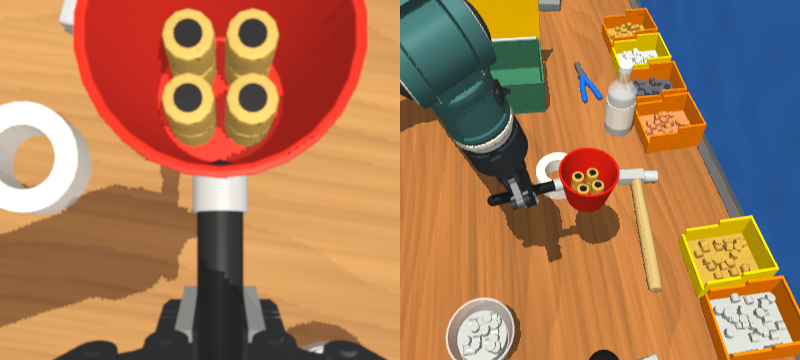

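The scoop is held level with its four visible top ferrules in place: rim at about (225,80) in the left crop, handle in the pads at (220,310). Now carry it over the box and tilt it in stages.

```bash
cat >> h.py <<'E'
def pour_to(yaw,roll,pitch,rim,lim=1.0,go=True):
    Rc,pc=cup_pour(yaw,roll,pitch,np.array(rim)); p,O=tcp(Rc,pc,T)
    q=manip.ik(p,O); d=None if q is None else np.abs(np.array(q)-manip.read_state()["qpos"]).max()
    print(roll,"dq",d)
    assert d is not None and d<lim
    manip.goto(p,O);st()
E
python3 - <<'E'
from h import *
B=BOX+[0,.005,0]
pour_to(15,0,0,[.57,-.1,.29])
pour_to(20,30,5,[.53,.08,.28])
pour_to(25,45,8,B+[0,0,.25])
cv2.imwrite("pics/pre.png",np.hstack([manip.read_camera("scene")[0:300,100:500,::-1],manip.read_camera("side")[0:300,100:500,::-1]]))
E
```

```text
0 dq 0.5810306686927611
9.77 [ 0.4815 -0.1245  0.2564] [ 0.6  0.  -3.3] op 0.013 [-0.79  0.06  1.12  2.15 -0.28  0.77 -0.79]
30 dq 0.4676810709289265
10.53 [0.4365 0.0614 0.2582] [ 0.8 -1.1 -3. ] op 0.0134 [-0.76  0.19  1.03  2.15 -0.75  1.18 -0.65]
45 dq 0.2636149690732217
11.04 [0.4157 0.1698 0.2383] [ 0.5  0.9 -2.2] op 0.0138 [-0.73  0.36  0.91  2.16 -1.01  1.36 -0.56]
```

View pics/pre.png

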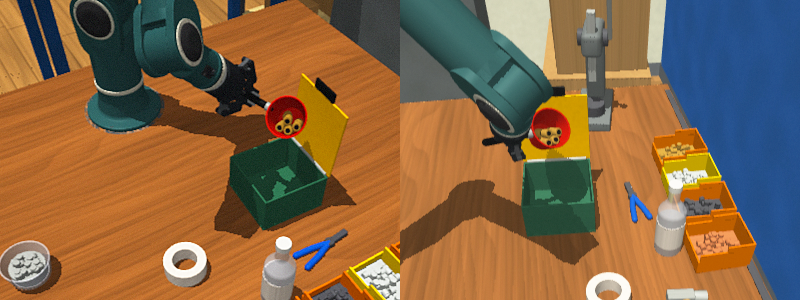

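The scoop is above the box, tilted with the ferrules still inside (scene crop (288,122)), and clear of the lid. Continue the pour.

```bash
python3 - <<'E'
from h import *
B=BOX+[0,.01,0]
for roll,pi,z in [(65,11,.225),(80,14,.205),(95,17,.195),(108,20,.188),(120,20,.188)]:
    pour_to(25,roll,pi,B+[0,0,z],lim=.8)
    manip.dwell(.3)
manip.dwell(.3);st()
cv2.imwrite("pics/pour.png",np.hstack([manip.read_camera("scene")[60:360,150:550,::-1],manip.read_camera("side")[0:300,100:500,::-1]]))
E
```

```text
65 dq 0.3221473948519429
11.55 [0.4142 0.1809 0.2277] [ 0.6 -0.4 -2.5] op 0.0136 [-0.51  0.59  0.79  2.15 -1.2   1.68 -0.43]
80 dq 0.3575183289271138
12.32 [0.415  0.1854 0.2218] [ 0.1 -0.3 -3. ] op 0.0137 [-0.19  0.67  0.44  2.13 -1.24  1.72 -0.46]
95 dq 0.22488272071840837
12.96 [0.4179 0.1873 0.2241] [ 0.3  0.2 -2.7] op 0.0133 [ 0.01  0.78  0.21  2.13 -1.29  1.79 -0.5 ]
108 dq 0.379176608009541
13.72 [0.4226 0.1876 0.2293] [ 0.6  0.9 -3.2] op 0.0136 [ 0.33  0.89 -0.16  2.13 -1.28  1.68 -0.59]
120 dq 0.2525286018412811
14.38 [0.4257 0.1859 0.2354] [ 0.8 -0.5 -1.4] op 0.0133 [ 0.55  1.05 -0.42  2.14 -1.28  1.6  -0.61]
14.98 [0.4253 0.1867 0.2356] [-0.6 -0.7 -1. ] op 0.0133 [ 0.55  1.05 -0.42  2.14 -1.28  1.6  -0.61]
```

View pics/pour.png

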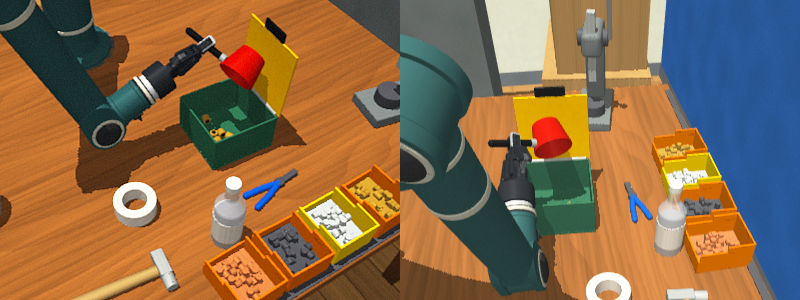

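The ferrules lie in the box at scene crop (220,133), and the load fell by about 1.5 N, which fits eight ferrules. I'll retrace the path, then check the inside of the scoop and the box floor.

```bash
python3 - <<'E'
from h import *
B=BOX+[0,.01,0]
for roll,pi,z in [(95,17,.2),(80,14,.21),(65,11,.225),(45,8,.25)]: pour_to(25,roll,pi,B+[0,0,z],lim=.8)
pour_to(20,30,5,[.53,.08,.28])
pour_to(15,0,0,[.57,-.1,.29])
pour_to(CY,0,0,CUP+[0,0,.2])
a=manip.read_camera("wrist")[0:400,100:500,::-1]
b=cv2.resize(manip.read_camera("scene")[100:240,310:450,::-1],(400,400),interpolation=cv2.INTER_CUBIC)
cv2.imwrite("pics/empty.png",np.hstack([a,b]))
E
```

```text
95 dq 0.2521836184583567
15.47 [0.4176 0.188  0.2308] [ 0.1 -0.5 -2.1] op 0.0133 [ 0.48  0.8  -0.36  2.1  -1.13  1.46 -0.66]
80 dq 0.14299803412317968
15.77 [0.4137 0.1866 0.2267] [-0.5  0.7 -2.1] op 0.0138 [ 0.43  0.65 -0.33  2.09 -1.04  1.36 -0.68]
65 dq 0.1569387535963428
16.07 [0.4124 0.1831 0.2286] [-0.2 -0.7 -2.7] op 0.0136 [ 0.38  0.5  -0.31  2.1  -0.95  1.25 -0.71]
45 dq 0.20803006176852917
16.42 [0.4138 0.1763 0.2391] [-0.1 -0.1 -2.6] op 0.0134 [ 0.27  0.29 -0.3   2.11 -0.79  1.09 -0.82]
30 dq 0.19338839880171732
16.94 [0.4344 0.0628 0.257 ] [-0.1  0.5 -1.7] op 0.0133 [ 0.33  0.16 -0.2   2.09 -0.6   1.06 -0.84]
0 dq 0.41507873311079024
17.71 [ 0.4802 -0.1221  0.2545] [-1.3  0.5 -1.9] op 0.0133 [ 0.35  0.08 -0.09  2.1  -0.18  0.75 -0.93]
0 dq 0.304302305915994
18.53 [ 0.5236 -0.2992  0.166 ] [ 1.   0.5 -1.6] op 0.0132 [ 0.52  0.38  0.04  1.94 -0.31  0.65 -0.63]
```

View pics/empty.png

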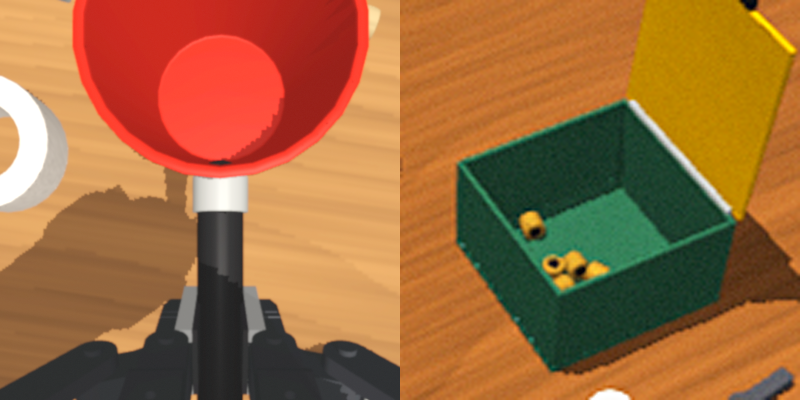

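The scoop is empty (its floor shows clear at (220,95)), and ferrules are visible on the box floor. Next I put the scoop down, retreat, and check reachability for the lid arc.

```bash
cat >> h.py <<'E'
EX=np.array([np.cos(np.radians(BY)),np.sin(np.radians(BY)),0]);EZ=np.array([0,0,1.])
HINGE=BOX+.085*EX+[0,0,.1005]
def lidpose(th,rho=.15,gap=0.,flip=0,L0=35):
    L=np.radians(L0)*np.clip(th/1.66,0,1)
    n=np.sin(th)*EX+np.cos(th)*EZ
    zt=-np.sin(L)*EX-np.cos(L)*EZ
    y=np.cross(EZ,EX)*(-1 if flip else 1); O=np.c_[np.cross(y,zt),y,zt]
    rel=np.arccos(np.clip(-n@zt,-1,1))
    return HINGE+rho*(-np.cos(th)*EX+np.sin(th)*EZ)+n*(.006+.011*np.sin(rel)+gap),O
E
python3 - <<'E'
from h import *
p,O=tcp(R('z',CY),CUP,T)
print(manip.servo_line(p+[0,0,.012],rate=.15),manip.servo_line(p-[0,0,.006],rate=.03,max_force=3));st()
manip.ungrasp();manip.dwell(.2);st()
q=manip.read_state()["tool_pos"]
manip.servo_line(q-O[:,2]*.1,rate=.2)
q=manip.read_state()["tool_pos"]
manip.servo_line([q[0],q[1],.42],rate=.3);manip.gripper_close(f_grip=40);st()
for flip in (0,1):
    for th,g in ((1.66,.15),(1.66,.04),(1.66,0),(1.2,0),(.8,0),(.4,0),(0,0)):
        q=manip.ik(*lidpose(th,gap=g,flip=flip));print(flip,th,g,None if q is None else np.round(q,2))
cv2.imwrite("pics/placed.png",np.hstack([manip.read_camera("scene")[180:480,100:500,::-1],manip.read_camera("side")[180:480,150:550,::-1]]))
E
```

```text
False True
20.06 [ 0.5231 -0.3017  0.0314] [-1.  -0.6  2.8] op 0.0134 [ 0.59  0.6  -0.05  1.99 -0.39  0.38 -0.51]
20.95 [ 0.5225 -0.301   0.0313] [-0.4  0.  -0.6] op 0.0849 [ 0.59  0.6  -0.05  1.99 -0.39  0.38 -0.51]
23.49 [ 0.4967 -0.3045  0.4201] [ 0.5 -0.  -0.1] op 0.0001 [ 0.52  0.11  0.08  1.67 -0.2   1.17 -0.77]
0 1.66 0.15 [-0.68  0.87 -0.45  1.09  0.6   1.82  1.98]
0 1.66 0.04 [-0.42  0.77 -0.67  1.35  0.7   1.76  1.93]
0 1.66 0 [-0.25  0.8  -0.89  1.43  0.81  1.81  1.86]
0 1.2 0 [ 0.14  0.9  -1.33  1.61  0.98  1.79  1.78]
0 0.8 0 [ 0.34  0.82 -1.32  1.76  0.93  1.55  1.87]
0 0.4 0 [-1.33  0.78  1.35  1.98 -0.71  1.09 -2.87]
0 0 0 [-1.22  0.9   1.34  2.07 -1.02  1.1  -2.56]
1 1.66 0.15 [-0.68  0.87 -0.45  1.09  0.6   1.82 -1.17]
1 1.66 0.04 [-0.37  0.81 -0.78  1.35  0.76  1.8  -1.26]
1 1.66 0 [-0.3   0.76 -0.8   1.43  0.76  1.77 -1.24]
1 1.2 0 [-0.14  0.58 -0.74  1.62  0.64  1.5  -1.11]
1 0.8 0 [-0.02  0.48 -0.67  1.77  0.54  1.24 -0.96]
1 0.4 0 [ 0.07  0.45 -0.59  1.9   0.45  0.99 -0.81]
1 0 0 [ 0.13  0.49 -0.52  1.99  0.35  0.75 -0.66]
```

View pics/placed.png

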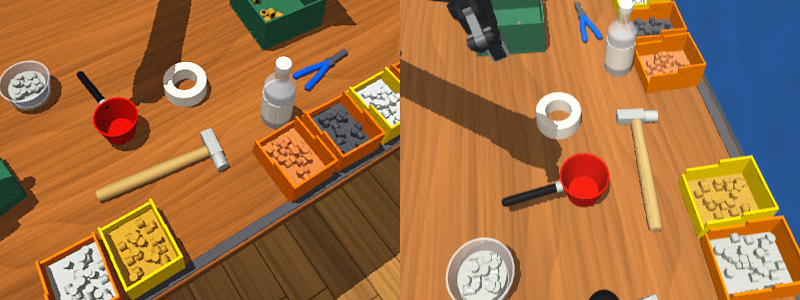

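The scoop stands upright and empty at scene crop (116,118), and the bystanders haven't moved. Before going behind the lid I check the drill press's position there.

```bash
python3 - <<'E'
from h import *
for a,b in [((540,152),(293,107)),((504,160),(280,128)),((613,41),(310,5)),((581,66),(291,15))]: print(*tri(a,b))
for th,g in ((1.66,.10),(1.66,.04),(0,0)):
    p,O=lidpose(th,gap=g,flip=1);print(p,O[:,2],"flange~",p-.25*O[:,2])
E
```

```text
[0.64859874 0.60069899 0.04891208] [1.  1.1]
[0.59943943 0.53560912 0.01486573] [0.2 0.2]
[0.69605587 0.5996407  0.3717888 ] [9.3 9. ]
[0.65551527 0.58491315 0.32486025] [3.5 3.4]
[0.52328649 0.39708643 0.23961094] [-0.03301737 -0.57262534 -0.81915204] flange~ [0.53154083 0.54024276 0.44439896]
[0.51984638 0.33742409 0.24495607] [-0.03301737 -0.57262534 -0.81915204] flange~ [0.52810072 0.48058042 0.44974408]
[0.50725834 0.11910778 0.1065    ] [-0. -0. -1.] flange~ [0.50725834 0.11910778 0.3565    ]
```

```bash
python3 - <<'E'
from h import *
kw=dict(flip=1,L0=25)
p,O=lidpose(1.66,gap=.06,**kw)
manip.goto(p+[0,0,.2],O);st()
manip.servo_line(p,attitude=O,rate=.2);st()
for th in np.r_[1.66,np.arange(1.5,.3,-.2),.25,.15]:
    p,O=lidpose(th,**kw)
    hit=manip.servo_line(p,attitude=O,rate=.1,max_force=15);print(round(th,2),hit,end=' ');st()
    if hit: break
cv2.imwrite("pics/lid.png",np.hstack([manip.read_camera("scene")[60:360,200:600,::-1],manip.read_camera("side")[0:300,100:500,::-1]]))
E
```

```text
25.98 [0.522  0.3566 0.4434] [ 0.2 -0.2  0.6] op -0.0002 [-0.79  0.5  -0.01  1.15  0.3   1.82 -0.83]
27.13 [0.5216 0.3585 0.2444] [ 0.1 -0.8  0.4] op -0.0001 [-0.78  0.6  -0.02  1.42  0.3   1.46 -0.94]
1.66 False 27.88 [0.5175 0.2991 0.2486] [-0.7  0.8 -0.3] op -0.0003 [-0.73  0.53 -0.02  1.53  0.31  1.41 -0.9 ]
1.5 False 28.28 [0.5163 0.2739 0.2515] [ 0.7  0.  -0.6] op 0.0001 [-0.68  0.48 -0.02  1.59  0.3   1.36 -0.86]
1.3 False 28.74 [0.5145 0.243  0.2492] [0.3 0.7 0.2] op -0.0002 [-0.63  0.43 -0.02  1.66  0.28  1.29 -0.81]
1.1 False 29.2 [0.5127 0.2134 0.2406] [ 0.6  0.2 -0.7] op -0.0001 [-0.57  0.39 -0.02  1.73  0.25  1.21 -0.76]
0.9 False 29.67 [0.5111 0.186  0.2261] [0.4 0.4 0.1] op -0.0 [-0.51  0.36 -0.01  1.8   0.22  1.12 -0.7 ]
0.7 False 30.13 [0.5098 0.1619 0.206 ] [ 0.1 -0.1 -0.2] op -0.0002 [-0.45  0.35 -0.01  1.86  0.19  1.03 -0.63]
0.5 False 30.6 [0.5087 0.1426 0.1814] [0.5 0.6 0.4] op 0.0003 [-0.4   0.35 -0.01  1.91  0.15  0.94 -0.56]
0.25 False 31.14 [0.5078 0.1262 0.1457] [ 0.4  0.7 -0.1] op -0.0001 [-0.32  0.38 -0.02  1.97  0.1   0.82 -0.47]
0.15 False 31.45 [0.5073 0.1219 0.1301] [0.9 0.5 0.4] op -0.0001 [-0.3   0.4  -0.03  1.99  0.07  0.77 -0.43]
```

View pics/lid.png

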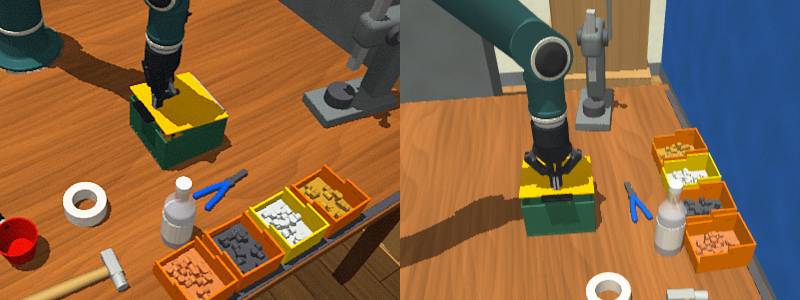

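The lid followed and is now nearly shut (yellow plate at scene crop (180,105)). Next is a slow, gentle press down.

```bash
python3 - <<'E'
from h import *
p,O=lidpose(0,flip=1)
print(manip.servo_line(p+[0,0,.006],attitude=O,rate=.04,max_force=10),end=' ');st()
print(manip.servo_line(p-[0,0,.004],attitude=O,rate=.015,max_force=8),end=' ');st()
manip.dwell(.3);st()
q=manip.read_state()["tool_pos"]
manip.servo_line(q+[0,0,.25],rate=.2);st()
cv2.imwrite("pics/final.png",np.hstack([manip.read_camera("scene")[60:360,150:550,::-1],cv2.resize(manip.read_camera("side")[120:270,180:380,::-1],(400,300),interpolation=cv2.INTER_CUBIC)]))
E
```

```text
False 32.14 [0.5069 0.1186 0.1121] [-0.7  0.6  0.3] op 0.0 [-0.25  0.42 -0.05  2.01  0.03  0.72 -0.38]
True 32.62 [0.5073 0.1188 0.1065] [-1.3  0.   7.3] op 0.0002 [-0.25  0.43 -0.05  2.01  0.03  0.7  -0.38]
32.92 [0.5073 0.1188 0.1065] [-0.9 -0.1  6. ] op 0.0001 [-0.25  0.43 -0.05  2.01  0.03  0.7  -0.38]
34.33 [0.5067 0.1187 0.3553] [-0.  -0.7 -0.6] op -0.0 [-0.25  0.14 -0.05  1.76  0.01  1.25 -0.36]
```

View pics/final.png

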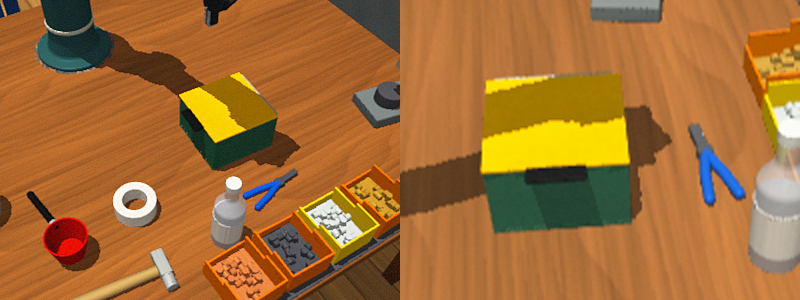

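The lid looks flat on the rim and stopped at exactly 106.5 mm. I'll do one more gentle press to confirm it's home, then hand in.

```bash
python3 - <<'E'
from h import *
p,O=lidpose(0,flip=1)
manip.servo_line(p+[0,0,.012],attitude=O,rate=.15)
print(manip.servo_line(p-[0,0,.004],attitude=O,rate=.012,max_force=12),end=' ');st()
q=manip.read_state()["tool_pos"]
manip.servo_line(q+[0,0,.25],rate=.2);manip.dwell(.3);st()
print(manip.job_done())
E
```

```text
True 37.12 [0.5072 0.1191 0.1065] [-1.1 -0.6  6. ] op 0.0001 [-0.25  0.43 -0.05  2.01  0.03  0.7  -0.38]
38.83 [0.5071 0.1191 0.3561] [-0.7 -0.  -0.3] op -0.0 [-0.25  0.14 -0.05  1.75  0.01  1.25 -0.36]
the job is handed in; nothing more can be done
None
```

The job is handed in at 38.8 s: the ferrules were poured into the green box (scoop seen empty, load drop fits all eight, though I didn't count them), the scoop stands upright on the bench, the lid is shut at 106.5 mm after two gentle presses (force stops of 8 and 12 N), and the tape, bottle, pliers and hammer were not moved.

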